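# Hang the second shelf bracket and lay the display board

### The job

The counter display stand is missing one shelf bracket. Hook the loose bracket's claws into the top two slots of the bare upright, level with the bracket that is already up, and press it down until it is fully home and the catch has snapped out over it. Then lay the wooden board flat across both brackets, straight along the stand and centred, let go, and leave everything else on the table where it is.

Things in the scene. Friction and masses are not known exactly. Their poses are not given: they have to be found in the camera images.
- bracket: Loose dark steel shelf bracket standing on its flat underside. Origin: bottom centre of the back plate's rear face; x out of that face, the way the claws point, y left, z up. Plate x -6 to 0, 44 wide, 79 high, with a 20 wide window at z 56 to 74. Arm: bar 22 wide, z 0 to 24, x -130 to -5, end lip x -130 to -124 up to z 34. A 4 wide web (x -26 to -9) joins arm and flange. 0.25 kg
- grip_point (a point): On the loose bracket: middle of its arm, 75 mm in front of the rear face, 12 mm above the underside. Grasp here, across the 22 mm
- upper_claw (a point): On the loose bracket: underside of the upper claw's neck at the rear face, z 51 over the bracket's origin, y 0. Each claw is 8 wide: a neck 7 high reaching to x = 11.5, and at its end a hook (x 6 to 11.5) hanging 14 below the neck. The lower claw is the same, its neck's underside at z 17
- press_pad (a point): On the loose bracket: top of the flange above the back plate (flange 44 wide, x -30 to 0, z 74 to 79), 14 mm in front of the rear face: press here
- upright_open: The bare steel upright, fixed on the stand's base. Origin: bottom centre of its front face, 12 mm above the table; x into the upright (away from the robot), y left, z up. 44 wide, 178 high, front wall 4 thick, hollow behind. Four slots in a column at y 0, each 14 wide, 27 high, lower edges at z 9, 43, 77, 111. The stand's base reaches to x -60, 12 mm thick
- seat (a point): On the bare upright's front face, z 60 over its origin: where the bracket's origin lies when fully home (play 2 mm in x, 3 mm in y). The claws go into the top two slots with the bracket 14 to 20 mm above this (best 17), rear face on the upright; then it goes down
- catch (a joint): Sprung brass catch of the bare upright: wedge 12 wide, standing 6 mm out of the front face at z 141 to 149, sloped above, flat below. 0 = out, 0.009 m = pushed in. Going down, the bracket's flange pushes it in (about 6 to 15 N), and it springs out over the flange when the bracket is home
- upright_fitted: The same upright with an identical bracket already locked in it (all fixed), 150 mm beside the bare one, left or right of it, same axes and origin. Both brackets, when home: underside at z 60, arm top at z 84, flange reaching to x -30, lip at x -130 to -124 up to z 94
- shelf_board: Light wooden board lying flat, 50 x 210 x 12 mm; origin at the centre of its underside, x across its 50 mm, y along its length, z up. 0.12 kg. Its place: on both arms, between flanges and end lips (middle at x about -77 of the uprights), halfway between the uprights
- call_bell: Brass counter bell, 72 across, 61 high; origin under its centre; a bystander beside the stand
- balm_tin: Round green tin, 62 across, 24 high; origin under its centre; a bystander beside the stand
- bowl_tan: Tan bowl, 90 across, 50 high; origin under its centre; a bystander beside the stand

How it is judged (in metres and radians):
On the way:
1. the bracket is home in the top two slots of the bare upright, catch sprung out over its flange, the board not yet laid (distance between bracket and seat below 0.0055 m and z of bracket in the frame of upright_open below 0.0625 m and value of joint catch below 0.0015 m and angle between bracket's own z axis and vertical below 0.1 rad and contact force between shelf_board and upright_fitted below 0.05 N), for 0.2 s.
At the end, for the whole second after the job is handed in: Bracket origin within 5.5 mm of the seat, at most 2.5 mm high, tilted under 0.1 rad, catch out within 1.5 mm; board resting on both brackets, tilted under 0.06 rad, along the stand within 0.15 rad, centre within 130 mm in plan of bracket and fitted upright origins; all at rest (distance between bracket and seat below 0.0055 m and z of bracket in the frame of upright_open below 0.0625 m and value of joint catch below 0.0015 m and angle between bracket's own z axis and vertical below 0.1 rad and contact force between shelf_board and bracket above 0.05 N and contact force between shelf_board and upright_fitted above 0.05 N and angle between shelf_board's own z axis and vertical below 0.06 rad and angle between the y axis of shelf_board and the y axis of upright_open, either way round below 0.15 rad and horizontal distance between shelf_board and bracket below 0.13 m and horizontal distance between shelf_board and upright_fitted below 0.13 m and linear speed of each of shelf_board, bracket below 0.02 m/s); the robot touches nothing.
It fails at once if the bell, the tin or the bowl is shifted more than 15 mm (distance of any of call_bell, balm_tin, bowl_tan from where it was at the start of the episode above 0.015 m).
It also fails if it takes over 64 s, if anything falls off the work surface, if the arm or the gripper's body presses on something with over 40 N, if the wrist force passes 120 N, or if a joint passes its speed limit or range.

### The arm

A 6-joint arm with a two-finger parallel gripper is mounted at the origin on a cart in front of the work surface, level with it; the furniture and walls round the work are solid. World frame = base frame: x ahead of the robot, y to its left, z up, the work surface at z = 0. Lengths are in mm, angles in rad, forces in N, time in s.
With the tool pointing down it reaches from about 400 to 925 mm from the base axis. Payload 12.5 kg.
Tool frame: the origin (TCP) lies at the very end of the fingers, on their centre line; the grasp point (between the pads) lies env.grip_point_offset behind it (env.grip_point_offset is the distance from the TCP to the grasp point, in mm); y points along the fingers, z is the direction in which the jaws open and shut, and the axes are right-handed (so a half turn about y gives the same grasp; the last joint's range is limited). The gripper opens to 95 mm and grips with 3 to 60 N. Pads are 20 mm wide; open, the fingers measure 119 mm over their backs; the gripper's body (75 mm by 180 mm) begins 59 mm behind the grasp point.
Start: joints at [-1.277, 0.491, 1.559, -0, 1.092, -0.106], TCP at [243.296, -575.722, 194.061] pointing down, gripper open.
Joint ranges: [-3.1, 3.1], [-0.84, 2.19], [0.05, 2.79], [-1.13, 4.28], [0.06, 2.93], [-2.69, 2.69]. Speed limits (rad/s): [2.22, 2.22, 2.79, 3.14, 3.14, 3.14].

### API

Orientations are given as [roll, pitch, yaw] about the fixed x, y, z axes, in that order (R = Rz(yaw) Ry(pitch) Rx(roll)).
In Python, from cell import readout, read_camera, env, nets gives the robot as it stands.
- The arm moves only by the tool apply_moves, never from a script. Its argument "increments" is a list of rows, each a list of 3 entries, a list of its own where there are three numbers: the shift along the tool's x, y, z in cm, then the turn, a rotation vector about the tool's x, y, z in degrees, then the finger opening in cm, from 0 to 9.51. A call has exactly 5 rows; each row shifts and turns the pose as measured when the row begins, along the tool's axes as they then stand; what a row does not reach is not made up. A row lasts 1/8 s, in which the tool goes at most 62.5 mm and 10.7 degrees, less where a joint would pass 70% of its speed; a pose out of reach is approached as far as the arm can. A call with a gripper value outside its range is refused whole. The fingers move at their own pace and stop on an object; the grip force is fixed at half the most. Time passes only in rows, so rows that do not move let the fingers close, or fill a call up. It gives the time, the measured TCP pose, the force and the opening at its end, in the units of the state.
- readout.state(): the state, without advancing time (a new reading comes with each control period).
- read_camera(name): name is "side" or "top" or "wrist"; returns a dict with "img" (420x560x3 uint8, red, green, blue), "vfov" (degrees; the focal length in pixels is half the picture's height over the tangent of half this angle, whatever the lens; pixels are square), "cx", "cy" (the principal point, pixels), "rvec" (rotation vector, rad) and "tvec" (3), from world to camera coordinates, as OpenCV has them; the wrist camera has in their place "mount" (4x4, takes a point from camera to tool coordinates, whose origin is the TCP and whose axes are the tool frame's). Camera axes: x right, y down, z forward; pixel columns grow to the right and rows downward; lengths in mm; the calibration is good to about 2 mm. A picture is of the moment at which its call begins: read the wrist's pose just before it. There is no depth.
- env.job_done(): hands the job in, once; it reports no verdict.
Trained networks look in a picture, given as the dict that the camera call returned (one of the last four; its "shot" number tells which), for a name from the list of things; names that differ only in an ending like _2 or _b are one class to them, and where a whole thing is asked for, a point or a joint stands for the part that bears it (a point fixed in the world has none). Each returns a list of dicts, best first, with "confidence" (0 to 1); they miss things now and then, are a little off and sometimes report something else, mostly with a low value. They report only what shows in the picture. A call takes as long as a camera call.
- nets.look_for(picture, thing): "point" ([x, y, z] in mm, in the coordinates of the camera as it stood for that picture, good to about 4 mm: the middle of the surface that is visible of it).
- nets.mark_of(picture, thing): "point" ([x, y, z] in mm, in the coordinates of the camera as it stood for that picture, good to about 4 mm: a listed point, or the origin of a listed thing).
The state is a dict: "t": time; "joints": joint angles; "qvel": joint speeds; "tau": joint torques, N m; "eef_pos": TCP position; "tcp_rot": TCP orientation; "ft_force": force on the tool from outside, world axes, zero at the start; "moment": the same for the moment, N m; "opening": opening from 0.0 (shut) to 1.0 (fully open).
Only numpy, scipy, OpenCV 4.12 (cv2) and the standard library are available. Lean on these libraries where they do the work, as an engineer would, in place of code of your own. Each camera call takes 0.05 s, during which the arm holds its last target. There are 200 camera calls.

## Working session

There is one attempt and no reset: what is moved stays moved. The work goes in short steps, Python scripts to look and compute and a tool call to move; the robot and the scene stay as the last step left them, time stands still between calls to the robot, and variables do not carry over. Pictures are saved under pics/ and viewed, about 8 in all and at most 12, crops included, and the job is handed in when it is done.

Besides the shell and the picture viewer there is one more tool, called after "Call:" as a command line: name --argument value ..., lists and objects as JSON in quotes. apply_moves: Moves the arm, as the interface text tells. Its arguments: {"type":"object","properties":{"increments":{"type":"array"}},"required":["increments"]}

```bash
ls; mkdir -p pics; cat > h.py <<'E'
import numpy as np,cv2
from scipy.spatial.transform import Rotation as R
from cell import readout, read_camera, env, nets
def toolT():
    s=readout.state();T=np.eye(4);T[:3,:3]=R.from_euler('xyz',s['tcp_rot']).as_matrix();T[:3,3]=s['eef_pos'];return T
def shot(name):
    T=toolT();p=read_camera(name)
    if 'mount' in p: C=T@np.array(p['mount'])
    else:
        C=np.eye(4);M=cv2.Rodrigues(np.array(p['rvec'],float))[0];C[:3,:3]=M.T;C[:3,3]=-M.T@np.array(p['tvec'],float).ravel()
    return p,C
def f(p): return p['img'].shape[0]/2/np.tan(np.radians(p['vfov'])/2)
def proj(p,C,X):
    c=C[:3,:3].T@(np.array(X,float)-C[:3,3]);k=f(p);return np.array([p['cx']+k*c[0]/c[2],p['cy']+k*c[1]/c[2]])
def plane(p,C,uv,z):
    d=C[:3,:3]@np.array([(uv[0]-p['cx'])/f(p),(uv[1]-p['cy'])/f(p),1]);return C[:3,3]+d*(z-C[2,3])/d[2]
def find(p,C,th,fn=None,n=2):
    r=(fn or nets.mark_of)(p,th)
    return [(round(q['confidence'],2),np.round(C[:3,:3]@np.array(q['point'])+C[:3,3],1).tolist(),np.round(proj(p,C,C[:3,:3]@np.array(q['point'])+C[:3,3])).tolist()) for q in r[:n]]
def save(p,n): cv2.imwrite('pics/'+n,p['img'][:,:,::-1])
E
python3 - <<'E'
from h import *
print(readout.state(),env.grip_point_offset)
for c in ['top','side']:
    p,C=shot(c);save(p,c+'0.png');print(c,C[:3,3].round(),p['vfov'])
    for t in ['bracket','grip_point','upper_claw','press_pad','upright_open','seat','catch','upright_fitted','shelf_board','call_bell','balm_tin','bowl_tan']:
        print(t,find(p,C,t))
a=cv2.imread('pics/top0.png');b=cv2.imread('pics/side0.png')
E
```

```text
pics
{'t': 0.0, 'joints': array([-1.27661462e+00,  4.91590141e-01,  1.55943614e+00, -5.38437419e-07,
        1.09171864e+00, -1.05575798e-01]), 'qvel': array([-2.24500566e-03, -1.84637147e-03, -5.06464931e-04, -6.13726859e-04,
       -8.50455443e-05, -1.28928246e-03]), 'tau': array([-7.83814467e-04, -6.12650299e+01, -2.58183038e+01,  6.92000147e-02,
        4.82342381e-02, -9.63497246e-05]), 'eef_pos': array([ 243.20416591, -575.45187294,  193.44735196]), 'tcp_rot': array([-1.57194223e+00,  1.20950682e-04, -2.74183497e+00]), 'ft_force': array([-1.15441803,  0.62956628,  0.01637284]), 'moment': array([-0.04626534, -0.00581605,  0.02379837]), 'opening': 0.997906825832681} 18.8
top [ 350.  198. 1125.] 45.19283408448214
bracket [(0.94, [706.1, -13.3, -2.8], [399.0, 180.0]), (0.75, [355.0, 330.4, 0.0], [228.0, 311.0])]
grip_point [(0.72, [628.5, -20.6, 10.4], [401.0, 211.0])]
upper_claw [(0.9, [705.7, -15.8, 46.9], [405.0, 174.0])]
press_pad [(0.76, [692.1, -20.4, 78.9], [410.0, 176.0])]
upright_open [(0.64, [616.5, 292.1, 16.0], [263.0, 196.0])]
seat [(0.92, [617.1, 294.3, 72.0], [261.0, 190.0])]Traceback (most recent call last):
  File "<stdin>", line 6, in <module>
  File "h.py", line 18, in find
    r=(fn or nets.mark_of)(p,th)
ValueError: it knows: balm_tin, bowl_tan, bracket, call_bell, grip_point, press_pad, seat, shelf_board, upper_claw, upright_fitted, upright_open
```

```bash
python3 - <<'E'
from h import *
for c in ['top','side']:
    p,C=shot(c);save(p,c+'0.png');print(c,C[:3,3].round(),p['vfov'])
    for t in ['bracket','grip_point','upper_claw','press_pad','upright_open','seat','upright_fitted','shelf_board','call_bell','balm_tin','bowl_tan']:
        print(t,find(p,C,t))
    print('board',find(p,C,'shelf_board',nets.look_for))
E
```

```text
top [ 350.  198. 1125.] 45.19283408448214
bracket [(0.55, [703.3, -14.5, 0.7], [400.0, 181.0]), (0.52, [356.4, 331.5, 1.5], [227.0, 310.0])]
grip_point [(0.6, [627.0, -21.5, 9.4], [401.0, 212.0])]
upper_claw [(0.83, [702.8, -17.9, 49.3], [406.0, 175.0])]
press_pad [(0.66, [693.3, -20.5, 79.9], [411.0, 176.0])]
upright_open [(0.55, [615.8, 292.3, 16.3], [263.0, 197.0])]
seat []
upright_fitted [(0.9, [539.4, 419.2, 7.9], [202.0, 222.0]), (0.26, [628.4, -23.1, 8.7], [402.0, 212.0])]
shelf_board [(0.7, [463.0, 98.9, -2.8], [339.0, 277.0])]
call_bell [(0.7, [708.9, 171.7, 1.9], [321.0, 167.0])]
balm_tin [(0.62, [356.9, 329.3, 1.7], [228.0, 310.0])]
bowl_tan [(0.88, [772.6, 218.1, -0.8], [305.0, 139.0])]
board [(0.71, [461.9, 97.0, 13.6], [340.0, 277.0])]
side [ 513. 1016.  807.] 53.393879087942935
bracket [(0.69, [703.8, -15.7, -3.2], [242.0, 185.0])]
grip_point [(0.75, [631.7, -25.3, 11.3], [265.0, 180.0]), (0.62, [537.6, 424.3, 8.6], [286.0, 299.0])]
upper_claw [(0.74, [707.1, -14.6, 52.3], [240.0, 170.0])]
press_pad [(0.79, [690.5, -15.7, 79.7], [245.0, 163.0])]
upright_open [(0.69, [620.0, 294.7, 10.5], [257.0, 256.0])]
seat [(0.57, [620.3, 294.2, 74.7], [256.0, 238.0])]
upright_fitted [(0.62, [543.3, 423.5, 9.4], [284.0, 299.0]), (0.33, [619.8, 292.7, 9.0], [257.0, 256.0])]
shelf_board [(0.63, [463.0, 95.2, -2.5], [318.0, 211.0]), (0.46, [618.4, 292.5, 75.2], [257.0, 237.0])]
call_bell [(0.9, [708.9, 170.3, -0.0], [231.0, 224.0])]
balm_tin [(0.75, [356.3, 330.1, 0.4], [361.0, 275.0])]
bowl_tan [(0.6, [777.1, 224.5, 1.4], [203.0, 236.0]), (0.16, [702.5, -13.5, 0.1], [242.0, 184.0])]
board [(0.64, [458.7, 108.9, 7.0], [320.0, 212.0])]
```

View pics/top0.png

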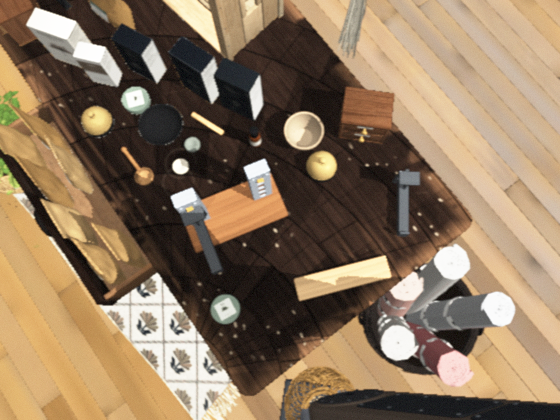

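View pics/side0.png

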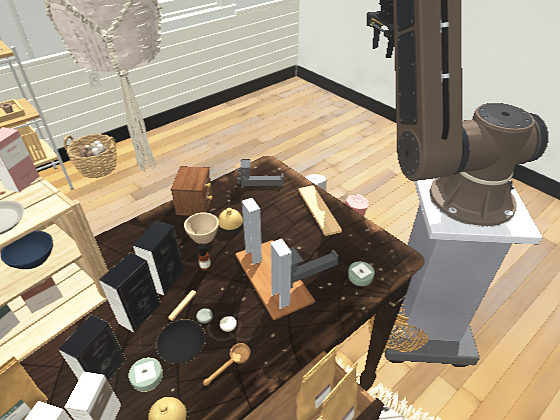

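The top view shows the loose bracket near (403,205), the board at (340,278), and the stand with the bare upright at (258,178) and the fitted one at (188,205). The bell and the bowl are at (321,165) and (303,130). The network's positions agree with this. I'll move above the bracket next.

```bash
cat >> h.py <<'E'
def plan(pos,yaw_deg,n=5,T=None):
    """rows (tool axes, cm / deg) taking the tool, pointing down, to pos, yaw"""
    T=toolT() if T is None else T
    G=R.from_euler('xyz',[-np.pi/2,0,np.radians(yaw_deg)]);A=R.from_matrix(T[:3,:3])
    rv=(A.inv()*G).as_rotvec()
    d=(np.array(pos,float)-T[:3,3])/n
    for i in range(n):
        Ai=A*R.from_rotvec(rv*i/n)
        print([np.round(Ai.inv().apply(d)/10,2).tolist(),np.round(np.degrees(rv/n),2).tolist()])
E
python3 - <<'E'
from h import *
plan([600,-22,300],-174.3,15)
E
```

```text
[[-3.63, -0.71, -2.47], [-0.0, 1.15, 0.0]]
[[-3.58, -0.71, -2.55], [-0.0, 1.15, 0.0]]
[[-3.53, -0.71, -2.62], [-0.0, 1.15, 0.0]]
[[-3.47, -0.71, -2.69], [-0.0, 1.15, 0.0]]
[[-3.42, -0.71, -2.76], [-0.0, 1.15, 0.0]]
[[-3.36, -0.71, -2.82], [-0.0, 1.15, 0.0]]
[[-3.3, -0.71, -2.89], [-0.0, 1.15, 0.0]]
[[-3.25, -0.71, -2.96], [-0.0, 1.15, 0.0]]
[[-3.19, -0.71, -3.02], [-0.0, 1.15, 0.0]]
[[-3.13, -0.71, -3.08], [-0.0, 1.15, 0.0]]
[[-3.06, -0.71, -3.15], [-0.0, 1.15, 0.0]]
[[-3.0, -0.71, -3.21], [-0.0, 1.15, 0.0]]
[[-2.93, -0.71, -3.27], [-0.0, 1.15, 0.0]]
[[-2.87, -0.71, -3.32], [-0.0, 1.15, 0.0]]
[[-2.8, -0.71, -3.38], [-0.0, 1.15, 0.0]]
```

Call:
apply_moves --increments '[[[-3.63,-0.8,-2.5],[0,1.15,0],9.5],[[-3.6,-0.8,-2.55],[0,1.15,0],9.5],[[-3.55,-0.8,-2.6],[0,1.15,0],9.5],[[-3.5,-0.8,-2.7],[0,1.15,0],9.5],[[-3.4,-0.8,-2.75],[0,1.15,0],9.5]]'

```text
t: 2.28
eef_pos: [364.6, -387.8, 234.2]
tcp_rot: [-1.571, 0.0, -2.85]
ft_force: [0.4, -0.5, -0.4]
opening: 1.0
```

Call:
apply_moves --increments '[[[-3.4,-0.8,-2.8],[0,1.15,0],9.5],[[-3.3,-0.8,-2.9],[0,1.15,0],9.5],[[-3.25,-0.8,-2.95],[0,1.15,0],9.5],[[-3.2,-0.8,-3.0],[0,1.15,0],9.5],[[-3.15,-0.8,-3.1],[0,1.15,0],9.5]]'

```text
t: 2.9
eef_pos: [489.4, -198.0, 276.4]
tcp_rot: [-1.57, 0.001, -2.954]
ft_force: [0.6, -0.5, 0.2]
opening: 1.0
```

Call:
apply_moves --increments '[[[-3.1,-0.7,-3.15],[0,1.15,0],9.5],[[-3.0,-0.7,-3.2],[0,1.15,0],9.5],[[-2.95,-0.7,-3.25],[0,1.15,0],9.5],[[-2.9,-0.7,-3.3],[0,1.15,0],9.5],[[-2.8,-0.7,-3.4],[0,1.15,0],9.5]]'

```text
t: 3.52
eef_pos: [615.0, -8.3, 313.5]
tcp_rot: [-1.569, 0.003, -3.058]
ft_force: [0.2, -0.2, 1.1]
opening: 0.999
```

```bash
python3 - <<'E'
from h import *
p,C=shot('wrist');save(p,'w1.png');print(C.round(2),p['vfov'],toolT()[:3,3])
for t in ['bracket','grip_point','upper_claw','press_pad']: print(t,find(p,C,t))
E
```

```text
[[ 8.0000e-02 -9.6000e-01 -2.7000e-01  6.9199e+02]
 [-1.0000e+00 -8.0000e-02 -2.0000e-02 -1.7000e+00]
 [-0.0000e+00  2.7000e-01 -9.6000e-01  5.0445e+02]
 [ 0.0000e+00  0.0000e+00  0.0000e+00  1.0000e+00]] 66.99307626314607 [617.19700862  -4.48006442 314.0883057 ]
bracket [(0.74, [700.7, -17.5, -2.2], [288.0, 115.0])]
grip_point [(0.8, [635.1, -23.1, 9.0], [288.0, 159.0]), (0.62, [617.8, 295.6, 9.7], [82.0, 153.0])]
upper_claw [(0.63, [701.7, -17.5, 53.3], [290.0, 114.0])]
press_pad [(0.66, [691.5, -16.1, 83.6], [289.0, 121.0]), (0.64, [773.4, 225.6, 2.6], [125.0, 48.0])]
```

View pics/w1.png

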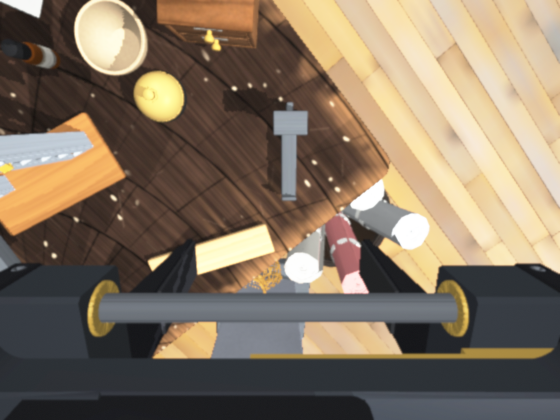

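The wrist view shows the bracket with its flange at (274–308, 110–135) and its arm running down to (288,199). The board is at (235,250). I'll take the bracket's yaw from the arm edges.

```bash
python3 - <<'E'
from h import *
p,C=shot('wrist')
im=p['img'].astype(int);hsv=cv2.cvtColor(p['img'],cv2.COLOR_RGB2HSV)
m=((im[:,:,2]>im[:,:,0]+3)&(im.sum(2)>150)).astype(np.uint8)
m[:, :250]=0;m[:,330:]=0;m[:90]=0;m[205:]=0
P=[]
for r in range(140,196,5):
    c=np.where(m[r])[0]
    if len(c): print(r,c.min(),c.max(),len(c)); P.append(plane(p,C,((c.min()+c.max())/2,r),24)[:2])
P=np.array(P);v=np.polyfit(P[:,0],P[:,1],1);print('yaw',np.degrees(np.arctan(v[0])),'y at 630',np.polyval(v,630))
c=np.where(m[:,286:292].any(1))[0];print(c.min(),c.max(),plane(p,C,(288,c.max()),34))
for r in (113,118,123,130):
    c=np.where(m[r])[0];print(r,c.min(),c.max(),plane(p,C,((c.min()+c.max())/2,r),79))
# board from top
p,C=shot('top');h=cv2.cvtColor(p['img'],cv2.COLOR_RGB2HSV)
print(h[278,340],toolT()[:3,3])
lo=h[278,340].astype(int)
m=(cv2.absdiff(h,np.full_like(h,h[278,340])).max(2)<45).astype(np.uint8);m[:250]=0;m[305:]=0;m[:,:285]=0;m[:,400:]=0
n,l,s,_=cv2.connectedComponentsWithStats(m);k=1+np.argmax(s[1:,4]);q=np.argwhere(l==k)[:,::-1].astype(np.float32)
b=cv2.boxPoints(cv2.minAreaRect(q));W=np.array([plane(p,C,x,12) for x in b]);print(b.round(),W.round(1),W.mean(0));print(np.linalg.norm(W[1]-W[0]),np.linalg.norm(W[2]-W[1]))
E
```

```text
140 281 294 14
145 281 294 14
150 281 294 14
155 280 295 16
160 281 294 14
165 281 294 14
170 281 294 14
175 281 294 14
180 281 293 13
185 281 293 13
190 281 293 13
195 282 293 12
yaw 4.882460295018767 y at 630 -23.003997481840685
102 198 [578.32502858 -28.41192266  34.        ]
113 272 305 [700.68747232 -16.21881806  79.        ]
118 272 305 [694.56146626 -16.79349444  79.        ]
123 272 305 [688.38472    -17.37293072  79.        ]
130 273 305 [679.70547949 -18.83944107  79.        ]
[ 25  52 254] [613.88004965 -10.48629653 313.1310904 ]
[[294. 279.]
 [385. 255.]
 [391. 277.]
 [299. 300.]] [[443.6 197.2  12. ]
 [524.9   3.7  12. ]
 [478.9 -13.5  12. ]
 [398.9 178.4  12. ]] [461.57314218  91.44718321  12.        ]
209.8917050873395 49.08636988041873
```

```bash
python3 - <<'E'
from h import *
print(readout.state()['tcp_rot'],readout.state()['qvel'].round(3))
plan([631,-22.7,60],-175.1,5)
E
```

```text
[-1.56932191e+00  2.25100396e-03 -3.05796019e+00] [-0.005 -0.003 -0.002  0.001 -0.     0.003]
[[-0.31, 5.06, 0.26], [-0.02, -0.02, -0.03]]
[[-0.31, 5.06, 0.27], [-0.02, -0.02, -0.03]]
[[-0.31, 5.06, 0.27], [-0.02, -0.02, -0.03]]
[[-0.32, 5.06, 0.27], [-0.02, -0.02, -0.03]]
[[-0.32, 5.06, 0.27], [-0.02, -0.02, -0.03]]
```

Call:
apply_moves --increments '[[[-0.31,5.0,0.26],[0,0,0],9.5],[[-0.31,5.0,0.27],[0,0,0],9.5],[[-0.31,5.0,0.27],[0,0,0],9.5],[[-0.31,5.0,0.27],[0,0,0],9.5],[[-0.31,4.5,0.27],[0,0,0],9.5]]'

```text
t: 4.5
eef_pos: [632.4, -29.1, 66.8]
tcp_rot: [-1.567, 0.012, -3.064]
ft_force: [0.8, -0.6, -0.6]
opening: 0.996
```

```bash
python3 - <<'E'
from h import *
shot('top');p,C=shot('wrist');save(p,'w2.png');print(toolT()[:3,3],readout.state()['tcp_rot'])
for t in ['bracket','grip_point','press_pad']: print(t,find(p,C,t))
plan([631,-22.7,5],-175.1,5)
E
```

```text
[630.37012273 -28.82444572  64.02670717] [-1.56844104  0.00485926 -3.06468096]
bracket [(0.77, [701.2, -15.4, -2.8], [267.0, 127.0])]
grip_point [(0.93, [633.2, -24.0, 9.6], [272.0, 216.0])]
press_pad [(0.55, [691.4, -17.6, 77.1], [266.0, 149.0])]
[[0.06, 1.3, -0.12], [-0.05, -0.09, -0.16]]
[[0.06, 1.3, -0.12], [-0.05, -0.09, -0.16]]
[[0.05, 1.3, -0.12], [-0.05, -0.09, -0.16]]
[[0.05, 1.3, -0.12], [-0.05, -0.09, -0.16]]
[[0.04, 1.3, -0.12], [-0.05, -0.09, -0.16]]
```

View pics/w2.png

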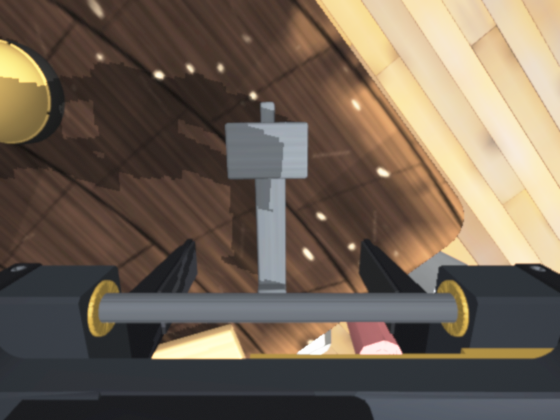

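The wrist view shows the bracket arm centred between the fingers, from (269,182) to (272,290). I'll go down and grip.

Call:
apply_moves --increments '[[[0.06,1.3,-0.12],[0,-0.1,-0.1],9.5],[[0.06,1.3,-0.12],[0,-0.1,-0.1],9.5],[[0.05,1.3,-0.12],[0,-0.1,-0.1],9.5],[[0.05,1.3,-0.12],[0,-0.1,-0.1],9.5],[[0.05,0.9,-0.12],[0,-0.1,-0.1],9.5]]'

```text
t: 5.38
eef_pos: [632.8, -22.6, 9.7]
tcp_rot: [-1.565, 0.011, -3.054]
ft_force: [0.9, 0.6, 0.9]
opening: 0.999
```

```bash
python3 - <<'E'
from h import *
shot('top');print(readout.state()['tcp_rot'],toolT()[:3,3])
plan([631,-22.7,4],-175.1,1)
E
```

```text
[-1.56510076  0.00992742 -3.05401161] [632.21062534 -22.45405543   8.61372351]
[[0.13, 0.46, 0.01], [-0.33, 0.12, -0.57]]
```

Call:
apply_moves --increments '[[[0.1,0.4,0],[-0.3,0,-0.6],9.5],[[0,0.05,0],[0,0,0],0],[[0,0,0],[0,0,0],0],[[0,0,0],[0,0,0],0],[[0,0,0],[0,0,0],0]]'

```text
t: 6.05
eef_pos: [631.7, -22.6, 4.3]
tcp_rot: [-1.57, -0.0, -3.054]
ft_force: [-0.0, 0.3, 0.2]
opening: 0.64
```

Call:
apply_moves --increments '[[[0,0,0],[0,0,0],0],[[0,0,0],[0,0,0],0],[[0,0,0],[0,0,0],0],[[0,0,0],[0,0,0],0],[[0,0,0],[0,0,0],0]]'

```text
t: 6.68
eef_pos: [631.8, -22.7, 4.6]
tcp_rot: [-1.57, 0.0, -3.054]
ft_force: [-0.5, -0.1, 0.0]
opening: 0.11
```

```bash
python3 - <<'E'
from h import *
print(readout.state()['tcp_rot'],toolT()[:3,3],readout.state()['opening']*95.1,readout.state()['ft_force'])
E
```

```text
[-1.57035151e+00  1.83961209e-04 -3.05398883e+00] [631.79741253 -22.67221547   4.63815819] 10.43528426716811 [-0.5291563  -0.05571784  0.03250149]
```

Call:
apply_moves --increments '[[[0,0,0],[0,0,0],0],[[0,0,0],[0,0,0],0],[[0,0,0],[0,0,0],0],[[0,0,0],[0,0,0],0],[[0,0,0],[0,0,0],0]]'

```text
t: 7.3
eef_pos: [631.8, -22.7, 4.6]
tcp_rot: [-1.57, 0.0, -3.054]
ft_force: [0.1, 0.1, -0.6]
opening: 0.006
```

```bash
python3 - <<'E'
from h import *
p,C=shot('wrist');save(p,'w3.png')
for t in ['bracket','grip_point','press_pad']: print(t,find(p,C,t))
E
```

```text
bracket [(0.64, [704.2, -15.5, -1.6], [277.0, 128.0])]
grip_point [(0.6, [633.1, -28.3, 10.8], [287.0, 247.0])]
press_pad [(0.94, [691.9, -17.7, 78.5], [279.0, 168.0])]
```

View pics/w3.png

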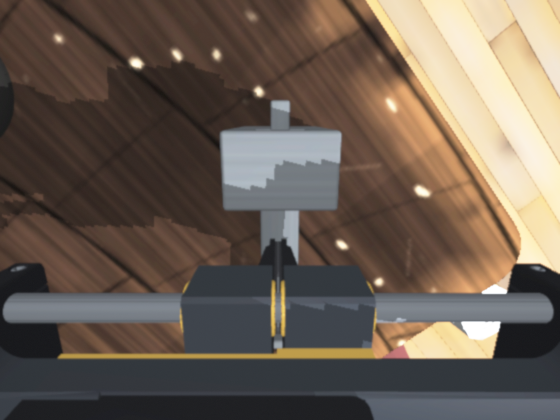

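Both jaws are fully shut at (279,300) with the arm still beneath them, so the fingers closed on nothing. I'll check the tip height in the side view.

```bash
python3 - <<'E'
from h import *
p,C=shot('side')
for X in ([631.8,-22.7,4.6],[631.8,-22.7,24],[705,-16,0]): print(proj(p,C,X).round(1))
u,v=proj(p,C,[640,-20,40]).astype(int)
im=cv2.resize(p['img'][v-50:v+40,u-60:u+60],None,fx=6,fy=6,interpolation=cv2.INTER_CUBIC);print(u-60,v-50)
cv2.imwrite('pics/s3.png',im[:,:,::-1])
E
```

```text
[264.7 182.2]
[264.5 177.3]
[241.3 183.6]
201 123
```

View pics/s3.png

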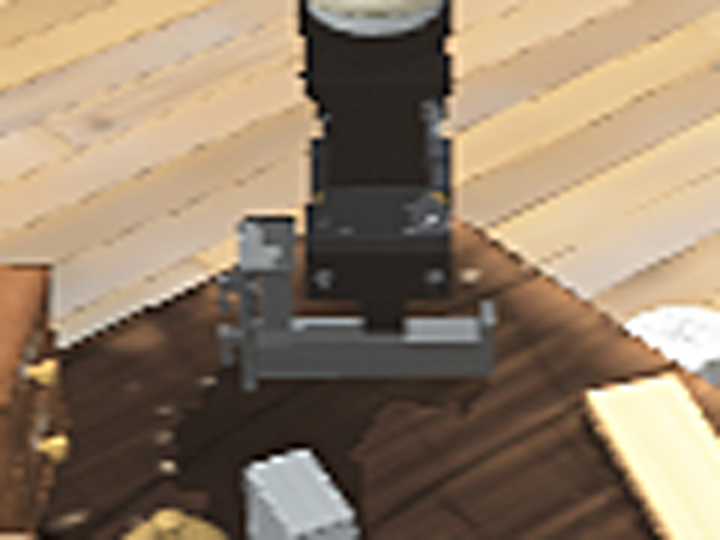

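```bash
python3 - <<'E'
from h import *
p,C=shot('wrist');T=toolT()
for y in (0,-10,-20,-30): print(y,proj(p,C,T[:3,:3]@[0,y,0]+T[:3,3]).round(1))
g=cv2.cvtColor(p['img'],cv2.COLOR_RGB2GRAY);print(g[225:270:2,279])
E
```

```text
0 [278.  244.5]
-10 [278.  250.7]
-20 [278.  257.5]
-30 [278. 265.]
[119 119 119 119 119 119 118 118  82  55  55  54  54  54  54  54  54  54
  54  54  54  54  55]
```

Call:
apply_moves --increments '[[[0,0,0],[0,0,0],7],[[0,0,0],[0,0,0],7],[[0,0,0],[0,0,0],7],[[0,0,0],[0,0,0],7],[[0,0,0],[0,0,0],7]]'

```text
t: 8.22
eef_pos: [631.7, -22.7, 4.6]
tcp_rot: [-1.57, -0.0, -3.054]
ft_force: [-0.1, -0.2, -0.5]
opening: 0.475
```

Call:
apply_moves --increments '[[[0,0,0],[0,0,0],7],[[0,0,0],[0,0,0],7],[[0,0.2,0],[0,0,0],7],[[0,0.2,0],[0,0,0],7],[[0,0,0],[0,0,0],7]]'

```text
t: 8.85
eef_pos: [631.7, -22.7, 0.2]
tcp_rot: [-1.57, -0.0, -3.054]
ft_force: [-0.5, -0.0, -0.8]
opening: 0.739
```

Measured against the flange, the pose reading holds. The fingers seem to end about 19 mm short of the reported TCP, because they shut just above the arm. I'll go lower in small steps and watch the force.

Call:
apply_moves --increments '[[[0,0.15,0],[0,0,0],7],[[0,0.15,0],[0,0,0],7],[[0,0,0],[0,0,0],7],[[0,0,0],[0,0,0],7],[[0,0,0],[0,0,0],7]]'

```text
t: 9.48
eef_pos: [631.7, -22.7, -3.0]
tcp_rot: [-1.57, -0.0, -3.054]
ft_force: [-0.7, -0.7, 0.3]
opening: 0.737
```

```bash
python3 - <<'E'
from h import *
p,C=shot('wrist');save(p,'w4.png');T=toolT();print(T[:3,3],readout.state()['ft_force'])
o=readout.state()['opening']*95.1/2
for y in (0,-19):
  for s in (1,-1): print(y,s,proj(p,C,T[:3,:3]@[-10,y,s*o]+T[:3,3]).round(1),proj(p,C,T[:3,:3]@[-10,y,s*(o+12)]+T[:3,3]).round(1))
E
```

```text
[631.75055321 -22.66903216  -3.02126966] [0.11307469 0.19040246 0.36395262]
0 1 [333.  229.8] [351.9 229.8]
0 -1 [223.  229.8] [204.2 229.8]
-19 1 [338.5 240.8] [359.2 240.8]
-19 -1 [217.6 240.8] [196.8 240.8]
```

View pics/w4.png

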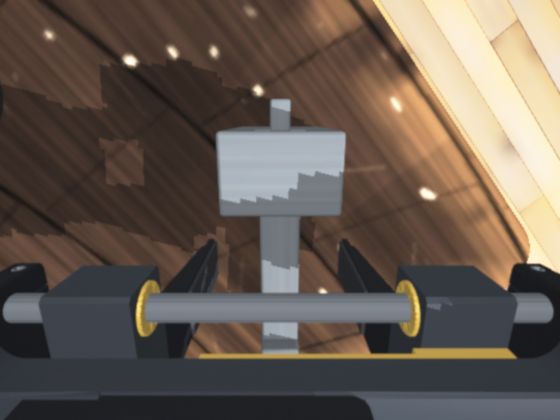

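The fingertip inner edges show at (217,241) and (340,241). That matches a tip 19 mm behind the reported TCP, so the real tips are now at z≈16. I'll go 12 mm deeper and grip.

Call:
apply_moves --increments '[[[0,0.4,0],[0,0,0],7],[[0,0.4,0],[0,0,0],7],[[0,0.4,0],[0,0,0],0],[[0,0,0],[0,0,0],0],[[0,0,0],[0,0,0],0]]'

```text
t: 10.15
eef_pos: [631.6, -22.7, -16.1]
tcp_rot: [-1.57, -0.0, -3.054]
ft_force: [-0.6, -0.4, 0.1]
opening: 0.48
```

Call:
apply_moves --increments '[[[0,0,0],[0,0,0],0],[[0,0,0],[0,0,0],0],[[0,0,0],[0,0,0],0],[[0,0,0],[0,0,0],0],[[0,0,0],[0,0,0],0]]'

```text
t: 10.78
eef_pos: [631.7, -22.7, -15.9]
tcp_rot: [-1.57, -0.0, -3.054]
ft_force: [0.9, 0.5, -0.7]
opening: 0.229
```

It gripped at 21.8 mm, the arm's width. I'll lift it and carry it to in front of the bare upright.

```bash
python3 - <<'E'
from h import *
T=toolT();T[2,3]=100
plan([511.5,230,95],-149.1,9,T)
p,C=shot('wrist')
for t in ['bracket','grip_point','press_pad']:
    for q in nets.mark_of(p,t)[:1]: print(t,q['confidence'],(np.array(p['mount'])@np.r_[q['point'],1]).round(1))
E
```

```text
[[1.09, 0.05, -2.91], [-0.0, -2.88, 0.0]]
[[0.94, 0.05, -2.96], [-0.0, -2.88, 0.0]]
[[0.79, 0.05, -3.01], [-0.0, -2.88, 0.0]]
[[0.64, 0.05, -3.04], [-0.0, -2.88, 0.0]]
[[0.48, 0.05, -3.07], [-0.0, -2.88, 0.0]]
[[0.33, 0.06, -3.09], [-0.0, -2.88, 0.0]]
[[0.17, 0.06, -3.1], [-0.0, -2.88, 0.0]]
[[0.02, 0.06, -3.11], [-0.0, -2.88, 0.0]]
[[-0.14, 0.06, -3.11], [-0.0, -2.88, 0.0]]
bracket 0.65 [-71.2 -14.2  -0.    1. ]
grip_point 0.96 [ -1.6 -30.    4.6   1. ]
press_pad 0.61 [-59.7 -93.9  -4.    1. ]
```

Call:
apply_moves --increments '[[[0,-1.5,0],[0,0,0],0],[[0,-2.5,0],[0,0,0],0],[[0,-2.5,0],[0,0,0],0],[[0,-2.5,0],[0,0,0],0],[[0,-2.5,0],[0,0,0],0]]'

```text
t: 11.6
eef_pos: [630.5, -22.5, 104.1]
tcp_rot: [-1.571, -0.003, -3.054]
ft_force: [0.9, 1.4, -2.4]
opening: 0.233
```

Call:
apply_moves --increments '[[[1.1,0,-2.9],[0,-2.9,0],0],[[0.95,0,-2.95],[0,-2.9,0],0],[[0.8,0,-3.0],[0,-2.9,0],0],[[0.65,0,-3.05],[0,-2.9,0],0],[[0.5,0,-3.05],[0,-2.9,0],0]]'

```text
t: 12.22
eef_pos: [562.3, 119.1, 111.4]
tcp_rot: [-1.569, 0.004, -2.796]
ft_force: [0.5, 0.5, -2.9]
opening: 0.23
```

Call:
apply_moves --increments '[[[0.33,0,-3.1],[0,-2.9,0],0],[[0.17,0,-3.1],[0,-2.9,0],0],[[0,0,-3.1],[0,-2.9,0],0],[[-0.15,0,-3.1],[0,-2.8,0],0],[[0,0,0],[0,0,0],0]]'

```text
t: 12.85
eef_pos: [504.9, 235.9, 116.0]
tcp_rot: [-1.567, 0.007, -2.586]
ft_force: [-0.8, -0.3, -2.5]
opening: 0.231
```

```bash
python3 - <<'E'
from h import *
shot('top')
p,C=shot('wrist');save(p,'w5.png');print(toolT()[:3,3],readout.state()['tcp_rot'],readout.state()['ft_force'])
for t in ['bracket','grip_point','press_pad']:
    for q in nets.mark_of(p,t)[:1]: print(t,q['confidence'],(np.array(p['mount'])@np.r_[q['point'],1]).round(1))
for t in ['upright_open','upright_fitted','seat']: print(t,find(p,C,t))
for c in ('top','side'):
    q,D=shot(c)
    for t in ['upright_open','upright_fitted','seat','bracket','upper_claw']: print(c,t,find(q,D,t))
np.save('C5.npy',C)
E
```

```text
[505.86574347 234.52402126 115.81522887] [-1.56698199  0.00704819 -2.58877689] [ 0.08486294  0.63905277 -2.33680957]
bracket 0.71 [-72.6 -13.4  -2.3   1. ]
grip_point 0.7 [  71.   111.6 -161.     1. ]
press_pad 0.62 [-63.3 -92.7  -0.8   1. ]
upright_open [(0.87, [618.8, 293.9, 10.7], [289.0, 60.0]), (0.58, [619.5, 289.9, 72.8], [298.0, 45.0])]
upright_fitted [(0.67, [542.0, 422.6, 16.8], [110.0, 56.0])]
seat [(0.69, [618.7, 294.8, 11.3], [288.0, 60.0]), (0.62, [620.3, 290.7, 69.1], [297.0, 45.0])]
top upright_open [(0.94, [614.9, 292.4, 13.0], [263.0, 197.0])]
top upright_fitted [(0.72, [541.2, 420.3, 8.3], [202.0, 221.0])]
top seat [(0.58, [615.7, 291.1, 68.3], [262.0, 191.0])]
top bracket []
top upper_claw [(0.16, [708.5, 168.7, 0.8], [322.0, 168.0])]
side upright_open [(0.59, [617.8, 292.1, 9.8], [258.0, 255.0])]
side upright_fitted [(0.95, [540.2, 420.4, 8.0], [285.0, 298.0])]
side seat [(0.94, [619.7, 291.5, 76.8], [257.0, 237.0])]
side bracket [(0.56, [568.6, 274.7, 129.7], [278.0, 217.0])]
side upper_claw [(0.83, [567.0, 274.7, 185.7], [278.0, 199.0])]
```

View pics/w5.png

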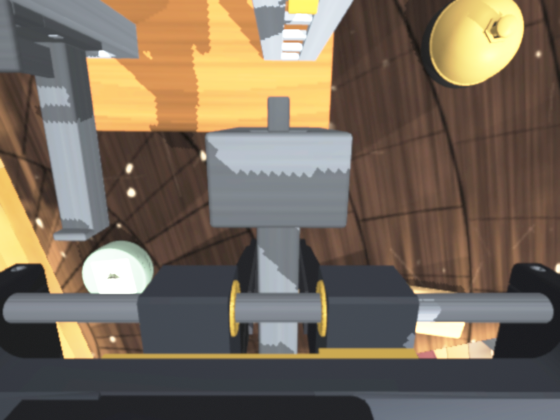

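The view shows the flange at (208–351, 130–227), the open upright's foot at about (263–306, 58–60), the brass catch at (303,5) and the base front edge along row ~131. I'll measure the upright and the held bracket from these edges.

```bash
python3 - <<'E'
from h import *
im=cv2.imread('pics/w5.png')[:,:,::-1].astype(int)
p,_=shot('wrist');C=np.load('C5.npy');M=np.array(p['mount'])
# held bracket, tool frame: plane tool y=const
def tp(uv,y):
    d=M[:3,:3]@np.array([(uv[0]-p['cx'])/f(p),(uv[1]-p['cy'])/f(p),1]);return (M[:3,3]+d*(y-M[1,3])/d[1]).round(1)
for uv in [(210,134),(350,132),(208,227),(348,227)]: print('flange',uv,tp(uv,-94.9))
print('arm',tp((258,232),-39.9),tp((299,232),-39.9),tp((261,350),-39.9),tp((298,350),-39.9))
# base front edge
o=(im[:,:,0]-im[:,:,2]>70)&(im[:,:,0]>150)
P=[]
for c in list(range(120,200,8))+list(range(300,328,4)):
    r=np.where(o[100:150,c])[0]
    if len(r): P.append(plane(p,C,(c,100+r.max()+.5),12)[:2])
P=np.array(P);print(P.round(1).tolist())
v=np.linalg.svd(P-P.mean(0))[2][0];v=v*np.sign(v[1]);print('base edge yaw of x axis',np.degrees(np.arctan2(-v[0],v[1])))
ax=np.array([v[1],-v[0]]);print('ax',ax,'face at dist',P.mean(0)@ax+60)
for uv in [(263,57),(306,60)]: print(plane(p,C,uv,12).round(1))
for U in [(617.5,292.7),(541.2,421)]: print(U,np.array(U)@ax,np.array(U)@v)
g=im.sum(2)
for r in (50,54,58,62): print(r,im[r,250:320:3].tolist())
E
```

```text
flange (210, 134) [-73.5 -94.9 -19.7]
flange (350, 132) [-74.1 -94.9  21.4]
flange (208, 227) [-44.6 -94.9 -22. ]
flange (348, 227) [-44.6 -94.9  22.6]
arm [-23.  -39.9  -9.8] [-23.  -39.9  10.8] [ 47.7 -39.9  -9.4] [ 47.7 -39.9  11.5]
[[489.3, 392.2], [492.3, 385.7], [496.1, 379.5], [499.9, 373.4], [505.3, 368.0], [509.0, 361.9], [512.8, 355.7], [516.6, 349.6], [520.4, 343.5], [524.2, 337.3], [577.6, 255.9], [579.5, 252.8], [581.4, 249.7], [582.5, 246.2], [584.4, 243.1], [586.3, 240.1], [587.5, 236.5]]
base edge yaw of x axis 32.767621669652556
ax [0.84087259 0.54123311] face at dist 683.3404469812385
[609.2 313.7  12. ]
[626.5 281.2  12. ]
(617.5, 292.7) 677.6577583068681 -88.08803895257415
(541.2, 421) 682.939387782855 61.092001234035195
50 [[252, 203, 116], [252, 202, 116], [247, 184, 106], [205, 139, 83], [198, 187, 184], [220, 227, 234], [221, 229, 236], [225, 233, 239], [224, 231, 238], [224, 231, 237], [225, 232, 239], [228, 231, 235], [231, 234, 239], [231, 235, 239], [236, 239, 243], [238, 241, 245], [237, 242, 245], [214, 224, 230], [220, 227, 234], [221, 228, 235], [225, 
[... 596 characters left out ...]
[225, 231, 237], [225, 232, 238], [225, 231, 237], [230, 236, 241], [254, 254, 255], [254, 254, 255], [254, 254, 255], [254, 254, 255], [254, 254, 255], [240, 245, 249], [221, 228, 235], [222, 229, 236], [225, 232, 238], [225, 232, 238], [224, 230, 237], [247, 228, 212], [254, 219, 126]]
62 [[253, 209, 118], [253, 209, 118], [253, 208, 117], [253, 209, 118], [253, 208, 116], [253, 208, 117], [253, 208, 118], [253, 209, 119], [253, 208, 120], [253, 207, 120], [253, 207, 120], [253, 207, 121], [253, 208, 121], [253, 209, 120], [253, 207, 120], [253, 207, 120], [253, 207, 118], [253, 208, 121], [253, 207, 121], [253, 208, 121], [253, 207, 121], [253, 208, 123], [253, 207, 118], [253, 207, 117]]
```

```bash
python3 - <<'E'
from h import *
im=cv2.imread('pics/w5.png')[:,:,::-1].astype(int)
p,_=shot('wrist');C=np.load('C5.npy')
s=im[:,:,0]-im[:,:,2]  # orange vs gray
def up(c):
    col=s[52:70,c].astype(float);i=np.where(col>50)[0][0];return 52+i-1+(50-col[i-1])/(col[i]-col[i-1])+.5
E=[(c,up(c)) for c in range(268,313,4)];print([round(e[1],1) for e in E])
k=np.polyfit(*zip(*E),1)
a=plane(p,C,(268,np.polyval(k,268)),12);b=plane(p,C,(312,np.polyval(k,312)),12);d=a-b;print('yaw foot',np.degrees(np.arctan2(-d[0],d[1])))
for r in (56,58): print([c for c in range(250,330) if s[r,c]<50][0],[c for c in range(250,330) if s[r,c]<50][-1])
m=(264+316)/2;print('U',plane(p,C,(m,np.polyval(k,m)),12))
yaw=np.radians(31.5);ax=np.array([np.cos(yaw),np.sin(yaw)])
U=np.array([617.9,293.0]);t=U-(20+74.5)*ax;print(t);plan([t[0],t[1],73],31.5-180,3)
E
```

```text
[np.float64(60.1), np.float64(60.3), np.float64(60.3), np.float64(60.3), np.float64(60.6), np.float64(60.6), np.float64(60.6), np.float64(52.5), np.float64(60.6), np.float64(60.6), np.float64(60.6), np.float64(60.7)]
yaw foot 32.27850250355348
263 317
264 316
U [619.41203608 292.94194786  12.        ]
[537.32550447 243.62388563]
[[-1.05, 1.41, 0.29], [-0.07, 0.05, -0.12]]
[[-1.05, 1.41, 0.29], [-0.07, 0.05, -0.12]]
[[-1.05, 1.4, 0.29], [-0.07, 0.05, -0.12]]
```

Call:
apply_moves --increments '[[[-0.9,1.4,0.29],[-0.1,0,-0.1],0],[[-0.9,1.4,0.29],[-0.1,0,-0.1],0],[[-0.9,1.4,0.29],[0,0,-0.1],0],[[0,0,0],[0,0,0],0],[[0,0,0],[0,0,0],0]]'

```text
t: 14.58
eef_pos: [535.6, 241.7, 68.7]
tcp_rot: [-1.571, -0.001, -2.589]
ft_force: [-0.4, 0.9, -1.2]
opening: 0.23
```

```bash
python3 - <<'E'
from h import *
p,C=shot('wrist');T=toolT();print(T[:3,3],readout.state()['tcp_rot'],readout.state()['ft_force'])
for t in ['bracket','press_pad']:
    for q in nets.mark_of(p,t)[:1]: print(t,q['confidence'],(np.array(p['mount'])@np.r_[q['point'],1]).round(1))
for t in ['upright_open','seat']: print(t,find(p,C,t))
q,D=shot('side')
for t in ['seat','bracket','upper_claw']: print(t,find(q,D,t))
a=p['img'][0:240,120:440];b=q['img'][170:275,200:340]
cv2.imwrite('pics/c6.png',np.hstack([cv2.resize(a,(400,300)),cv2.resize(b,(400,300),interpolation=cv2.INTER_CUBIC)])[:,:,::-1])
yaw=np.radians(31.7);ax=np.array([np.cos(yaw),np.sin(yaw)]);ay=np.array([-ax[1],ax[0]])
d=T[:2,3]+74.5*ax-np.array([618.5,293]);print('bracket in upright x,y',d@ax,d@ay)
E
```

```text
[535.54027144 241.68753482  68.86612711] [-1.57140291e+00 -8.82058173e-04 -2.58913499e+00] [ 0.10483058  0.3731146  -2.1189801 ]
bracket 0.58 [-73.9 -12.4  -1.    1. ]
press_pad 0.57 [-63.7 -97.1   0.6   1. ]
upright_open [(0.78, [620.3, 295.8, 12.9], [276.0, 87.0])]
seat [(0.81, [618.4, 291.9, 73.6], [279.0, 83.0])]
seat [(0.69, [617.3, 292.3, 77.0], [258.0, 237.0])]
bracket [(0.66, [597.9, 284.5, 87.5], [266.0, 232.0])]
upper_claw [(0.78, [597.2, 282.2, 138.1], [266.0, 216.0])]
bracket in upright x,y -23.046304491002992 -0.06422988577873667
```

View pics/c6.png

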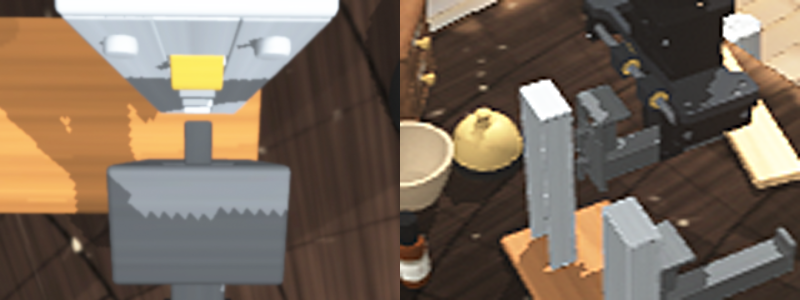

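The left crop shows the claw (column 198) lined up with the catch and slots (198). The side crop shows the bracket level and in front of the bare upright. I'll raise it 4 mm and insert.

Call:
apply_moves --increments '[[[0,-0.4,0],[0,0,0],0],[[-0.5,0,0],[0,0,0],0],[[-0.5,0,0],[0,0,0],0],[[0,0,0],[0,0,0],0],[[0,0,0],[0,0,0],0]]'

```text
t: 15.65
eef_pos: [545.0, 247.6, 73.8]
tcp_rot: [-1.571, 0.001, -2.589]
ft_force: [0.6, -0.6, -1.9]
opening: 0.228
```

```bash
cat >> h.py <<'E'
def rel(z0=15.9,d=74.5):
    T=toolT();s=readout.state();yaw=np.radians(31.7);ax=np.array([np.cos(yaw),np.sin(yaw)]);ay=np.array([-ax[1],ax[0]])
    v=T[:2,3]+d*ax-np.array([618.5,293]);F=s['ft_force']
    print('bracket x,y,z(bottom-72)',(v@ax).round(1),(v@ay).round(1),(T[2,3]+z0-72).round(1),'rot',np.round(s['tcp_rot'],4),'F x,y,z',(F[:2]@ax).round(1),(F[:2]@ay).round(1),F[2].round(1),'open',s['opening'].round(3),'t',s['t'])
E
python3 -c "
from h import *
rel()"
```

```text
Traceback (most recent call last):
  File "h.py", line 33, in rel
    print('bracket x,y,z(bottom-72)',(v@ax).round(1),(v@ay).round(1),(T[2,3]+z0-72).round(1),'rot',np.round(s['tcp_rot'],4),'F x,y,z',(F[:2]@ax).round(1),(F[:2]@ay).round(1),F[2].round(1),'open',s['opening'].round(3),'t',s['t'])
                                                                                                                                                                                                   ^^^^^^^^^^^^^^^^^^
AttributeError: 'float' object has no attribute 'round'
```

Call:
apply_moves --increments '[[[-0.4,0,0],[0,0,0],0],[[-0.4,0,0],[0,0,0],0],[[-0.3,0,0],[0,0,0],0],[[0,0,0],[0,0,0],0],[[0,0,0],[0,0,0],0]]'

```text
t: 16.27
eef_pos: [554.9, 253.7, 73.6]
tcp_rot: [-1.571, 0.0, -2.589]
ft_force: [1.2, -0.3, -2.5]
opening: 0.227
```

```bash
sed -i "s/s\['opening'\].round(3)/round(s['opening'],3)/" h.py
python3 -c "
from h import *
rel()"
```

```text
bracket x,y,z(bottom-72) -0.2 -0.1 17.5 rot [-1.5711e+00  1.0000e-04 -2.5889e+00] F x,y,z 0.9 -0.9 -2.5 open 0.227 t 16.275
```

Call:
apply_moves --increments '[[[-0.1,0,0],[0,0,0],0],[[-0.1,0,0],[0,0,0],0],[[-0.1,0,0],[0,0,0],0],[[0,0,0],[0,0,0],0],[[0,0,0],[0,0,0],0]]'

```text
t: 16.9
eef_pos: [555.5, 254.2, 73.6]
tcp_rot: [-1.572, -0.005, -2.589]
ft_force: [-0.8, -0.6, -1.8]
opening: 0.229
```

```bash
python3 -c "
from h import *
rel()"
```

```text
bracket x,y,z(bottom-72) 0.5 0.1 17.5 rot [-1.5719 -0.0048 -2.5894] F x,y,z -1.0 -0.1 -1.8 open 0.229 t 16.9
```

Call:
apply_moves --increments '[[[0,0.3,0],[0,0,0],0],[[0,0.3,0],[0,0,0],0],[[0,0.3,0],[0,0,0],0],[[0,0,0],[0,0,0],0],[[0,0,0],[0,0,0],0]]'

```text
t: 17.52
eef_pos: [555.4, 254.2, 64.3]
tcp_rot: [-1.572, -0.005, -2.589]
ft_force: [-2.7, -2.2, 1.3]
opening: 0.228
```

```bash
python3 -c "
from h import *
rel()"
```

```text
bracket x,y,z(bottom-72) 0.4 0.2 8.2 rot [-1.5718 -0.0047 -2.5893] F x,y,z -3.4 -0.4 1.3 open 0.228 t 17.525
```

Call:
apply_moves --increments '[[[0,0.25,0],[0,0,0],0],[[0,0.25,0],[0,0,0],0],[[0,0.2,0],[0,0,0],0],[[0,0,0],[0,0,0],0],[[0,0,0],[0,0,0],0]]'

```text
t: 18.15
eef_pos: [555.6, 254.5, 60.1]
tcp_rot: [-1.572, -0.002, -2.59]
ft_force: [-2.0, -1.1, 1.4]
opening: 0.23
```

```bash
python3 -c "
from h import *
rel()"
```

```text
bracket x,y,z(bottom-72) 0.8 0.3 4.0 rot [-1.5716e+00 -2.4000e-03 -2.5898e+00] F x,y,z -2.3 0.1 1.4 open 0.23 t 18.15
```

Call:
apply_moves --increments '[[[0,0.3,0],[0,0,0],0],[[0,0.3,0],[0,0,0],0],[[0,0.3,0],[0,0,0],0],[[0,0.3,0],[0,0,0],0],[[0,0,0],[0,0,0],0]]'

```text
t: 18.77
eef_pos: [556.7, 255.1, 58.4]
tcp_rot: [-1.57, 0.005, -2.59]
ft_force: [-2.7, -0.8, 5.9]
opening: 0.226
```

```bash
python3 - <<'E'
from h import *
rel()
p,C=shot('wrist');q,D=shot('side')
for t in ['seat','bracket','upper_claw','press_pad']: print(t,find(q,D,t),find(p,C,t))
a=p['img'][0:240,120:440];b=q['img'][170:275,200:340]
cv2.imwrite('pics/c7.png',np.hstack([cv2.resize(a,(400,300)),cv2.resize(b,(400,300),interpolation=cv2.INTER_CUBIC)])[:,:,::-1])
E
```

```text
bracket x,y,z(bottom-72) 2.0 0.2 2.3 rot [-1.5698  0.0052 -2.5899] F x,y,z -2.7 0.7 5.9 open 0.226 t 18.775
seat [(0.88, [619.9, 292.5, 77.3], [256.0, 237.0])] []
bracket [(0.94, [615.4, 292.2, 79.7], [258.0, 236.0])] []
upper_claw [(0.75, [616.5, 292.3, 135.3], [257.0, 220.0])] [(0.64, [612.3, 290.6, 133.0], [274.0, 152.0])]
press_pad [(0.82, [603.8, 285.5, 160.0], [262.0, 210.0])] [(0.56, [599.1, 285.1, 160.6], [266.0, 210.0])]
```

View pics/c7.png

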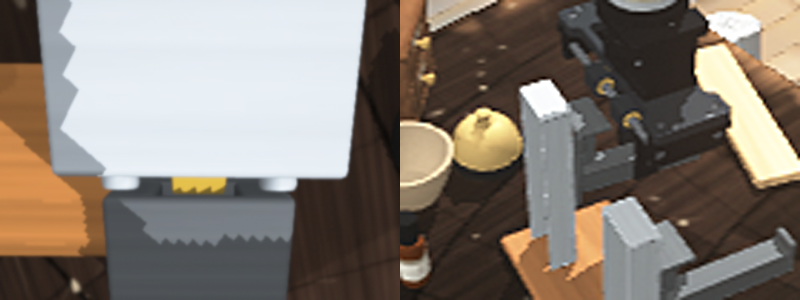

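The left crop shows the flange still below the brass catch's outer edge. The side view puts the press pad at z≈160 against 151 when home, so about 8 mm remain and the arm grip is starting to tilt it. I'll release and press on the flange.

Call:
apply_moves --increments '[[[0,0,0],[0,0,0],4.5],[[0,0,0],[0,0,0],4.5],[[0,0,0],[0,0,0],4.5],[[0,0,0],[0,0,0],4.5],[[0,-2,0],[0,0,0],4.5]]'

```text
t: 19.9
eef_pos: [557.0, 255.4, 76.7]
tcp_rot: [-1.57, 0.005, -2.59]
ft_force: [0.4, 0.2, 0.0]
opening: 0.47
```

Call:
apply_moves --increments '[[[0,-4,0],[0,0,0],0],[[0,-4,0],[0,0,0],0],[[0,-3.5,0],[0,0,0],0],[[0,0,0],[0,0,0],0],[[0,0,0],[0,0,0],0]]'

```text
t: 20.52
eef_pos: [556.5, 255.2, 194.6]
tcp_rot: [-1.57, 0.005, -2.59]
ft_force: [0.1, -0.5, 0.3]
opening: 0.025
```

```bash
python3 - <<'E'
from h import *
shot('side');rel()
q,D=shot('side')
for t in ['bracket','press_pad']: print(t,find(q,D,t))
ax=np.array([np.cos(np.radians(31.7)),np.sin(np.radians(31.7))])
t=np.array([618.5,293])-17*ax;plan([*t,165],31.7-180,2)
E
```

```text
bracket x,y,z(bottom-72) 2.0 0.3 138.5 rot [-1.5702  0.0047 -2.5897] F x,y,z 0.0 -0.1 0.4 open 0.013 t 20.575
bracket [(0.83, [617.7, 297.6, 79.2], [257.0, 238.0])]
press_pad [(0.7, [538.1, 420.2, 7.9], [286.0, 298.0]), (0.62, [604.4, 287.9, 160.3], [262.0, 211.0])]
[[-2.77, 1.48, 0.01], [-0.01, -0.04, -0.11]]
[[-2.77, 1.48, 0.01], [-0.01, -0.04, -0.11]]
```

Call:
apply_moves --increments '[[[-2.7,1,0],[0,0,-0.1],0],[[-2.7,1,0],[0,0,-0.1],0],[[0,0.8,0],[0,0,0],0],[[0,0,0],[0,0,0],0],[[0,0,0],[0,0,0],0]]'

```text
t: 21.35
eef_pos: [602.2, 283.4, 162.9]
tcp_rot: [-1.571, -0.004, -2.59]
ft_force: [0.4, -0.1, 0.9]
opening: 0.006
```

```bash
python3 - <<'E'
from h import *
rel(d=0)
ax=np.array([np.cos(np.radians(31.7)),np.sin(np.radians(31.7))])
t=np.array([618.5,293])-17*ax;plan([*t,150],31.7-180,1)
E
```

```text
bracket x,y,z(bottom-72) -18.9 0.4 106.8 rot [-1.5713 -0.0044 -2.5899] F x,y,z 0.3 -0.3 0.9 open 0.006 t 21.35
[[-0.2, 1.29, 0.04], [0.03, -0.09, 0.25]]
```

Call:
apply_moves --increments '[[[-0.2,1.2,0],[0,0,0.2],0],[[0,0.5,0],[0,0,0],0],[[0,0.4,0],[0,0,0],0],[[0,0.3,0],[0,0,0],0],[[0,0.2,0],[0,0,0],0]]'

```text
t: 21.98
eef_pos: [604.1, 284.3, 137.8]
tcp_rot: [-1.571, 0.003, -2.59]
ft_force: [-0.7, -1.1, 2.0]
opening: 0.005
```

```bash
python3 - <<'E'
from h import *
rel(d=0)
E
```

```text
bracket x,y,z(bottom-72) -16.9 0.2 81.7 rot [-1.5706e+00  2.5000e-03 -2.5901e+00] F x,y,z -1.1 -0.5 2.0 open 0.005 t 21.975
```

Call:
apply_moves --increments '[[[0,0.3,0],[0,0,0],0],[[0,0.3,0],[0,0,0],0],[[0,0.3,0],[0,0,0],0],[[0,0.3,0],[0,0,0],0],[[0,0.3,0],[0,0,0],0]]'

```text
t: 22.6
eef_pos: [605.1, 284.6, 129.6]
tcp_rot: [-1.569, 0.009, -2.59]
ft_force: [-12.8, -5.8, 31.3]
opening: 0.005
```

```bash
python3 - <<'E'
from h import *
rel(d=0)
E
```

```text
bracket x,y,z(bottom-72) -15.8 -0.1 73.5 rot [-1.5689  0.0089 -2.5898] F x,y,z -13.9 1.7 31.3 open 0.005 t 22.6
```

31 N at the bottom is well above the catch's 15 N, so it should be home. I'll lift off, check, then go to the board.

Call:
apply_moves --increments '[[[0,-1,0],[0,0,0],0],[[0,-3,0],[0,0,0],5],[[0,-3,0],[0,0,-0.2],7],[[0,0,0],[0,0,-0.2],7],[[0,0,0],[0,0,0],7]]'

```text
t: 23.22
eef_pos: [603.7, 284.2, 199.0]
tcp_rot: [-1.57, -0.002, -2.59]
ft_force: [-0.8, 0.5, -0.5]
opening: 0.365
```

```bash
python3 - <<'E'
from h import *
rel(d=0)
p,C=shot('wrist');q,D=shot('side')
for t in ['bracket','press_pad','upper_claw']: print(t,find(q,D,t),find(p,C,t))
a=p['img'][0:240,120:440];b=q['img'][180:270,220:340]
cv2.imwrite('pics/c8.png',np.hstack([cv2.resize(a,(400,300)),cv2.resize(b,(400,300),interpolation=cv2.INTER_CUBIC)])[:,:,::-1])
plan([462,95,190],-67.3,10)
E
```

```text
bracket x,y,z(bottom-72) -17.2 0.2 142.9 rot [-1.5697e+00 -1.6000e-03 -2.5898e+00] F x,y,z -0.4 0.9 -0.5 open 0.365 t 23.225
bracket [] [(0.71, [617.1, 292.4, 70.1], [278.0, 182.0])]
press_pad [(0.86, [602.9, 286.8, 150.3], [263.0, 214.0])] [(0.64, [606.9, 285.9, 149.8], [278.0, 217.0])]
upper_claw [(0.73, [619.1, 291.9, 124.8], [256.0, 223.0]), (0.3, [617.2, 295.8, 74.2], [257.0, 239.0])] []
[[2.2, 0.1, 0.87], [-0.0, -8.11, 0.01]]
[[2.3, 0.1, 0.55], [-0.0, -8.11, 0.01]]
[[2.36, 0.1, 0.22], [-0.0, -8.11, 0.01]]
[[2.36, 0.1, -0.12], [-0.0, -8.11, 0.01]]
[[2.32, 0.1, -0.45], [-0.0, -8.11, 0.01]]
[[2.24, 0.1, -0.77], [-0.0, -8.11, 0.01]]
[[2.1, 0.1, -1.08], [-0.0, -8.11, 0.01]]
[[1.93, 0.1, -1.37], [-0.0, -8.11, 0.01]]
[[1.72, 0.1, -1.62], [-0.0, -8.11, 0.01]]
[[1.47, 0.1, -1.85], [-0.0, -8.11, 0.01]]
```

View pics/c8.png

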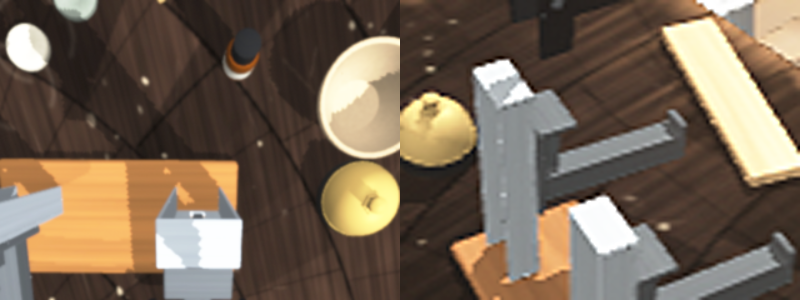

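The side crop shows the bracket down and level with the fitted one, and the press pad is at z≈150 (home is 151). On to the board.

Call:
apply_moves --increments '[[[2.2,0,0.9],[0,-8.1,0],8],[[2.3,0,0.55],[0,-8.1,0],8],[[2.35,0,0.2],[0,-8.1,0],8],[[2.35,0,-0.1],[0,-8.1,0],8],[[2.3,0,-0.45],[0,-8.1,0],8]]'

```text
t: 24.25
eef_pos: [532.4, 187.5, 198.9]
tcp_rot: [-1.571, -0.002, -1.86]
ft_force: [0.4, -0.0, 0.7]
opening: 0.842
```

Call:
apply_moves --increments '[[[2.25,0,-0.8],[0,-8.1,0],8],[[2.1,0,-1.1],[0,-8.1,0],8],[[1.9,0,-1.35],[0,-8.1,0],8],[[1.7,0,-1.6],[0,-8.1,0],8],[[1.4,0,-1.8],[0,-7.5,0],8]]'

```text
t: 24.88
eef_pos: [462.1, 89.1, 199.2]
tcp_rot: [-1.571, -0.002, -1.139]
ft_force: [-0.5, 0.2, 0.3]
opening: 0.837
```

```bash
python3 - <<'E'
from h import *
shot('top');p,C=shot('wrist');save(p,'w9.png');print(toolT()[:3,3],readout.state()['tcp_rot'],readout.state()['opening'])
print(find(p,C,'shelf_board'))
p,C=shot('top');print(find(p,C,'shelf_board'))
E
```

```text
[461.62088617  88.60486284 199.33148472] [-1.57113861 -0.0016671  -1.14279624] 0.843956994683942
[(0.78, [463.5, 91.7, -0.7], [281.0, 182.0])]
[(0.6, [461.1, 94.1, -2.0], [341.0, 278.0])]
```

View pics/w9.png

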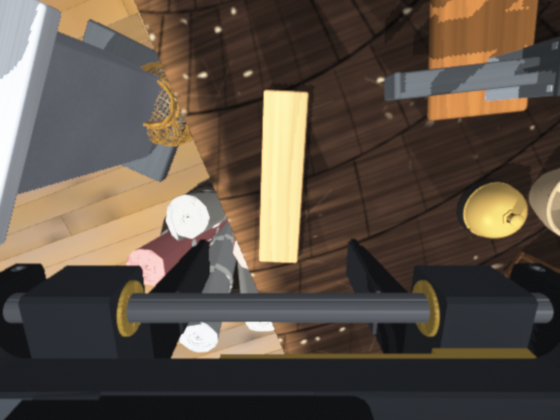

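The wrist view shows the board with corners at (263,91), (308,93), (297,262) and (260,262). I'll compute its pose from these.

```bash
python3 - <<'E'
from h import *
p,C=shot('wrist');T=toolT()
h=cv2.cvtColor(p['img'],cv2.COLOR_RGB2HSV);m=(p['img'].astype(int).sum(2)>450).astype(np.uint8);m[:,:245]=0;m[:,325:]=0;m[:70]=0;m[266:]=0
n,l,s,_=cv2.connectedComponentsWithStats(m);k=1+np.argmax(s[1:,4]);q=np.argwhere(l==k)[:,::-1]
hull=cv2.convexHull(q.astype(np.int32));a=cv2.approxPolyDP(hull,6,True)[:,0];print(a.tolist())
W=np.array([plane(p,C,x,12)[:2] for x in q[:, :]+0.0]).astype(np.float32)
r=cv2.minAreaRect(W);print(r)
b=cv2.boxPoints(r);e=[b[1]-b[0],b[2]-b[1]];e=max(e,key=np.linalg.norm);e=e*np.sign(e[1]);yb=np.degrees(np.arctan2(-e[0],e[1]));print('board yaw',yb)
print(T[:3,3],np.degrees(readout.state()['tcp_rot']))
plan([*r[0],60],yb-90,4)
E
```

```text
[[301, 93], [295, 258], [259, 262], [259, 94]]
((462.8638610839844, 92.92668151855469), (49.39644241333008, 208.81503295898438), 22.610275268554688)
board yaw 22.610268
[463.076914    90.09497534 199.19293037] [-89.98073001  -0.09472177 -65.64529347]
[[-0.07, 3.48, 0.02], [-0.01, 0.44, 0.02]]
[[-0.07, 3.48, 0.02], [-0.01, 0.44, 0.02]]
[[-0.07, 3.48, 0.02], [-0.01, 0.44, 0.02]]
[[-0.07, 3.48, 0.02], [-0.01, 0.44, 0.02]]
```

Call:
apply_moves --increments '[[[-0.07,3.8,0],[0,0.4,0],8],[[-0.07,3.8,0],[0,0.4,0],8],[[-0.07,3.8,0],[0,0.4,0],8],[[-0.07,3.8,0],[0,0.4,0],8],[[0,2,0],[0,0.2,0],8]]'

```text
t: 25.8
eef_pos: [466.4, 95.7, 23.2]
tcp_rot: [-1.564, -0.003, -1.183]
ft_force: [-0.1, 0.3, 0.2]
opening: 0.839
```

```bash
python3 - <<'E'
from h import *
shot('top');print(toolT()[:3,3])
plan([462.9,93,-15.5],-67.4,3)
E
```

```text
[465.82554999  95.59490123  21.62118972]
[[0.04, 1.24, -0.13], [-0.09, -0.13, 0.05]]
[[0.04, 1.24, -0.13], [-0.09, -0.13, 0.05]]
[[0.04, 1.24, -0.13], [-0.09, -0.13, 0.05]]
```

Call:
apply_moves --increments '[[[0,1.2,-0.13],[-0.1,-0.1,0],8],[[0,1.2,-0.13],[-0.1,-0.1,0],8],[[0,0.9,-0.13],[-0.1,-0.1,0],8],[[0,0.2,0],[0,0,0],8],[[0,0,0],[0,0,0],3]]'

```text
t: 26.48
eef_pos: [463.4, 94.8, -14.7]
tcp_rot: [-1.57, -0.003, -1.178]
ft_force: [-0.7, 0.6, -0.7]
opening: 0.788
```

Call:
apply_moves --increments '[[[0,0,0],[0,0,0],0],[[0,0,0],[0,0,0],0],[[0,0,0],[0,0,0],0],[[0,0,0],[0,0,0],0],[[0,0,0],[0,0,0],0]]'

```text
t: 27.1
eef_pos: [463.8, 94.8, -13.9]
tcp_rot: [-1.569, -0.004, -1.178]
ft_force: [-0.2, 0.7, -1.1]
opening: 0.523
```

```bash
python3 - <<'E'
from h import *
print(readout.state()['opening']*95.1);T=toolT();print(T[:3,3],readout.state()['tcp_rot'],readout.state()['ft_force'])
T[2,3]=130;plan([513.6,316.3,130],-58.3,9,T)
E
```

```text
49.71473405540013
[463.80734506  94.76984734 -13.88023615] [-1.56858848 -0.00382476 -1.1784406 ] [-0.18716259  0.71168234 -1.05264598]
[[-2.06, -0.0, 1.45], [-0.01, -1.02, 0.03]]
[[-2.04, -0.0, 1.49], [-0.01, -1.02, 0.03]]
[[-2.01, -0.0, 1.53], [-0.01, -1.02, 0.03]]
[[-1.98, -0.0, 1.56], [-0.01, -1.02, 0.03]]
[[-1.95, -0.0, 1.6], [-0.01, -1.02, 0.03]]
[[-1.92, -0.0, 1.63], [-0.01, -1.02, 0.03]]
[[-1.9, -0.0, 1.66], [-0.01, -1.02, 0.03]]
[[-1.87, -0.0, 1.7], [-0.01, -1.02, 0.03]]
[[-1.83, -0.0, 1.73], [-0.01, -1.02, 0.03]]
```

Call:
apply_moves --increments '[[[0,-1.5,0],[0,0,0],0],[[0,-3.2,0],[0,0,0],0],[[0,-3.2,0],[0,0,0],0],[[0,-3.2,0],[0,0,0],0],[[0,-3.2,0],[0,0,0],0]]'

```text
t: 27.72
eef_pos: [461.8, 95.1, 135.2]
tcp_rot: [-1.572, -0.003, -1.178]
ft_force: [0.2, 0.1, -1.6]
opening: 0.518
```

Call:
apply_moves --increments '[[[-2.05,0,1.45],[0,-1,0],0],[[-2.05,0,1.5],[0,-1,0],0],[[-2.0,0,1.5],[0,-1,0],0],[[-2.0,0,1.55],[0,-1,0],0],[[-1.95,0,1.6],[0,-1,0],0]]'

```text
t: 28.35
eef_pos: [489.9, 220.4, 143.5]
tcp_rot: [-1.564, -0.005, -1.091]
ft_force: [-0.4, -0.5, -2.7]
opening: 0.52
```

```bash
python3 - <<'E'
from h import *
print(readout.state()['opening']*95.1,toolT()[:3,3])
plan([513.6,316.3,130],-58.3,5)
E
```

```text
49.4078361996039 [489.89294662 220.4416427  143.50012116]
[[-1.48, 0.27, 1.3], [-0.07, -0.84, 0.06]]
[[-1.46, 0.27, 1.33], [-0.07, -0.84, 0.06]]
[[-1.44, 0.27, 1.35], [-0.07, -0.84, 0.06]]
[[-1.42, 0.27, 1.37], [-0.07, -0.84, 0.06]]
[[-1.4, 0.27, 1.39], [-0.07, -0.84, 0.06]]
```

Call:
apply_moves --increments '[[[-1.6,0.1,1.45],[-0.1,-0.9,0.1],0],[[-1.6,0.1,1.45],[-0.1,-0.9,0.1],0],[[-1.6,0.1,1.45],[-0.1,-0.9,0],0],[[-1.6,0.1,1.4],[-0.1,-0.9,0],0],[[0,0,0],[0,0,0],0]]'

```text
t: 28.98
eef_pos: [510.1, 310.2, 140.6]
tcp_rot: [-1.571, -0.002, -1.023]
ft_force: [1.1, 0.1, -1.5]
opening: 0.522
```

```bash
python3 - <<'E'
from h import *
shot('side');p,C=shot('wrist');T=toolT();print(T[:3,3],readout.state()['tcp_rot'])
for t in ('shelf_board','upright_fitted','upright_open'): print(find(p,C,t))
q,D=shot('top');print(find(q,D,'shelf_board'),find(q,D,'upright_fitted'))
plan([513.6,316.3,95],-58.3,3)
E
```

```text
[509.7789238  308.81310968 140.67737982] [-1.57174647 -0.00198492 -1.02420121]
[(0.73, [509.6, 305.7, 151.3], [273.0, 255.0])]
[(0.77, [541.1, 426.2, 14.7], [369.0, 112.0])]
[(0.73, [617.1, 297.8, 10.2], [356.0, 255.0])]
[] []
[[-0.17, 1.54, 0.24], [0.0, -0.15, 0.04]]
[[-0.17, 1.54, 0.24], [0.0, -0.15, 0.04]]
[[-0.17, 1.54, 0.24], [0.0, -0.15, 0.04]]
```

Call:
apply_moves --increments '[[[-0.2,1.5,0.24],[0,-0.1,0],0],[[-0.2,1.5,0.24],[0,-0.1,0],0],[[-0.2,1.3,0.24],[0,-0.1,0],0],[[0,0.4,0],[0,0,0],0],[[0,0.3,0],[0,0,0],0]]'

```text
t: 30.0
eef_pos: [513.1, 317.2, 86.7]
tcp_rot: [-1.572, -0.002, -1.02]
ft_force: [0.1, 0.6, -1.4]
opening: 0.516
```

```bash
python3 - <<'E'
from h import *
T=toolT();print(T[:3,3],readout.state()['tcp_rot'],readout.state()['ft_force'])
plan([513.3,317,82],-58.3,1)
E
```

```text
[513.06380037 317.16067715  86.72756408] [-1.57237776 -0.00185534 -1.02026946] [ 0.0856677   0.57776991 -1.39985273]
[[0.03, 0.47, 0.01], [0.09, -0.16, 0.11]]
```

Call:
apply_moves --increments '[[[0,0.2,0],[0,0,0.1],0],[[0,0.15,0],[0,0,0],0],[[0,0.15,0],[0,0,0],0],[[0,0,0],[0,0,0],0],[[0,0,0],[0,0,0],0]]'

```text
t: 30.62
eef_pos: [513.4, 317.2, 82.2]
tcp_rot: [-1.571, -0.0, -1.02]
ft_force: [0.6, -0.6, -0.8]
opening: 0.522
```

```bash
python3 - <<'E'
from h import *
T=toolT();print(T[:3,3],readout.state()['tcp_rot'],readout.state()['ft_force'],readout.state()['moment'])
E
```

```text
[513.42579189 317.21066569  82.22143988] [-1.57094243e+00 -1.76465409e-04 -1.02039261e+00] [ 0.60342083 -0.55089559 -0.8416122 ] [-0.0459004  -0.16110932 -0.00688755]
```

Call:
apply_moves --increments '[[[0,0.1,0],[0,0,0],0],[[0,0.1,0],[0,0,0],0],[[0,0,0],[0,0,0],0],[[0,0,0],[0,0,0],0],[[0,0,0],[0,0,0],0]]'

```text
t: 31.25
eef_pos: [513.6, 317.2, 81.0]
tcp_rot: [-1.57, -0.0, -1.02]
ft_force: [0.5, -1.4, -0.9]
opening: 0.52
```

Call:
apply_moves --increments '[[[0,0,0],[0,0,0],6.5],[[0,0,0],[0,0,0],6.5],[[0,0,0],[0,0,0],6.5],[[0,0,0],[0,0,0],6.5],[[0,-0.3,0],[0,0,0],6.5]]'

```text
t: 31.88
eef_pos: [513.7, 317.3, 83.8]
tcp_rot: [-1.57, -0.0, -1.02]
ft_force: [-1.3, 0.2, 0.3]
opening: 0.681
```

Call:
apply_moves --increments '[[[0,-1,0],[0,0,0],6.5],[[0,-3,0],[0,0,0],6.5],[[0,-4,0],[0,0,0],6.5],[[0,-5,0],[0,0,0],6.5],[[4,-2,-3],[0,0,0],6.5]]'

```text
t: 32.5
eef_pos: [508.6, 268.3, 239.8]
tcp_rot: [-1.571, -0.0, -1.018]
ft_force: [-0.1, -0.6, -0.8]
opening: 0.682
```

Call:
apply_moves --increments '[[[5,0,-3],[0,0,0],6.5],[[5,0,-3],[0,0,0],6.5],[[5,0,-3],[0,0,0],6.5],[[5,0,-2],[0,0,0],6.5],[[0,0,0],[0,0,0],6.5]]'

```text
t: 33.12
eef_pos: [520.2, 32.0, 246.5]
tcp_rot: [-1.562, -0.005, -1.018]
ft_force: [0.5, 0.6, -0.0]
opening: 0.687
```

```bash
python3 - <<'E'
from h import *
s=readout.state();print(s['t'],s['eef_pos'],s['opening'],s['ft_force'])
q,D=shot('side');p,C=shot('top')
for t in ('shelf_board','bracket','press_pad','upright_fitted','call_bell','balm_tin','bowl_tan'): print(t,find(p,C,t,n=1),find(q,D,t,n=1))
h=cv2.cvtColor(p['img'],cv2.COLOR_RGB2HSV)
a=p['img'][140:290,160:360];b=q['img'][180:310,210:383]
cv2.imwrite('pics/end.png',np.hstack([cv2.resize(a,(400,300),interpolation=cv2.INTER_CUBIC),cv2.resize(b,(400,300),interpolation=cv2.INTER_CUBIC)])[:,:,::-1])
# expected board corners in crops
ax=np.array([.851,.5255]);ay=np.array([-.5255,.851])
for P,Q in ((p,C),(q,D)):
    print([proj(P,Q,[*(np.array([618.5,293])+(-77+i*25)*ax+(75+j*105)*ay),108]).round().tolist() for i,j in ((-1,-1),(1,-1),(1,1),(-1,1))])
E
```

```text
33.125 [520.19428703  32.02164179 246.47124457] 0.6873534681641588 [ 0.54539733  0.5565495  -0.0468458 ]
shelf_board [(0.59, [511.7, 318.5, 93.7], [241.0, 234.0])] [(0.66, [511.1, 320.3, 93.3], [300.0, 243.0])]
bracket [(0.98, [614.7, 297.1, 70.9], [260.0, 191.0])] [(0.59, [617.7, 295.8, 73.1], [257.0, 239.0])]
press_pad [(0.64, [605.7, 281.7, 151.1], [264.0, 186.0])] [(0.71, [603.5, 287.1, 152.2], [263.0, 213.0])]
upright_fitted [(0.61, [536.7, 419.8, 12.2], [201.0, 223.0])] [(0.85, [541.8, 421.7, 10.6], [285.0, 298.0])]
call_bell [(0.96, [708.8, 171.5, 1.5], [321.0, 167.0])] [(0.65, [708.1, 172.1, 3.3], [231.0, 224.0])]
balm_tin [(0.82, [357.5, 330.6, 0.8], [228.0, 310.0])] [(0.55, [358.1, 332.5, 0.5], [360.0, 275.0])]
bowl_tan [(0.92, [775.8, 216.3, -1.1], [306.0, 138.0])] [(0.92, [776.7, 222.9, 1.8], [203.0, 235.0])]
[[294.0, 223.0], [284.0, 202.0], [189.0, 241.0], [198.0, 264.0]]
[[288.0, 208.0], [270.0, 214.0], [314.0, 271.0], [333.0, 263.0]]
```

No more pictures can be viewed, so I'll check the catch and the board's angle numerically.

```bash
python3 - <<'E'
from h import *
ax=np.array([.851,.5255]);ay=np.array([-.5255,.851])
p,C=shot('top');q,D=shot('side')
for nm,P,Q,old in (('top',p,C,'pics/top0.png'),('side',q,D,'pics/side0.png')):
  o=cv2.imread(old)[:,:,::-1].astype(int);im=P['img'].astype(int)
  for un,U in (('open',np.array([618.5,293])),('fitted',np.array([541.3,421.2]))):
    c=proj(P,Q,[*(U-5*ax),12+143])
    u,v=np.round(c).astype(int);w=5
    for lab,I in (('start',o),('now',im)):
      s=I[v-w:v+w+1,u-w:u+w+1];y=(s[:,:,0]-s[:,:,2]>60);k=np.argwhere(y)
      print(nm,un,lab,c.round(1),'yellow',y.sum(),(k.mean(0)[::-1]+[u-w,v-w]).round(1) if len(k) else '')
# board
h=p['img'].astype(int);m=((h[:,:,0]-h[:,:,2]>40)&(h.sum(2)>520)).astype(np.uint8);m[:195]=0;m[270:]=0;m[:,:180]=0;m[:,300:]=0
n,l,s,_=cv2.connectedComponentsWithStats(m);k=1+np.argmax(s[1:,4]);W=np.array([plane(p,C,x,108)[:2] for x in np.argwhere(l==k)[:,::-1]+0.0],np.float32)
print(cv2.minAreaRect(W),s[k])
E
```

```text
top open start [260.7 180.8] yellow 25 [260.1 180. ]
top open now [260.7 180.8] yellow 19 [259.7 180.4]
top fitted start [190.1 209. ] yellow 31 [189.3 208.7]
top fitted now [190.1 209. ] yellow 20 [189.3 208.7]
side open start [257.8 212.9] yellow 0 
side open now [257.8 212.9] yellow 0 
side fitted start [287.6 255. ] yellow 0 
side fitted now [287.6 255. ] yellow 0 
((512.54931640625, 316.0918273925781), (55.38207244873047, 208.14163208007812), 33.581058502197266) [ 191  202  102   62 1504]
```

```bash
python3 -c "
from h import *
print(env.job_done())"
```

```text
the job is handed in; nothing more can be done
None
```

The bracket is home in the top two slots of the bare upright, the board lies across both brackets, and I handed the job in at about 33 s of the 64 s.

**What I did:** I gripped the bracket by its arm, hooked the claws in 17 mm high and lowered it. It stuck about 8 mm short of home against the catch. I let go and pressed the flange down with closed fingers to about 31 N, then laid the board and moved the arm clear.

**Last checks:**
- **Bracket:** the networks put the underside at about 71–73 mm (72 is home) and the press pad at 151–152 mm (151 is home).
- **Catch:** the top view shows as much brass at the bare upright's catch as at the fitted, locked one, so it looks fully out. This is indirect: I did not measure the joint. Neither catch showed any brass in the side view.
- **Board:** its centre is at (512, 317), within about 2 mm of the planned spot. It is about 107 mm in plan from each upright, and the limit is 130.
- **Board angle:** I measured 33.6° against about 31.7° for the stand. That is roughly 0.03 rad off, against a limit of 0.15. The outline I measured came out 5 mm too wide, so the angle is rough.
- **Bystanders:** the bell, tin and bowl are where they started, within measuring error.

**What failed or disagreed:**
- **First grasp:** it closed on nothing. The finger ends turned out to be about 19 mm behind the reported TCP, so I used that offset from then on.
- **Stand angle:** different measurements gave 30.9° to 32.8°, and I used 31.7°.
- **Final picture:** I had used up the 12 views, so the end state was checked by numbers only.

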